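# Swap the overlong burnishing iron in the shoemaker's case

### The job

The clear-topped case should hold three matching short irons with beech handles, but one bay has a long red-handled iron that sticks out. Draw that one out and lay it, lined up like the irons there, on the empty part of the cork stock board; then take the short beech iron from the board and slide it into the freed bay, pushing it firmly until it is fully home against the back of the bay like its neighbours. Leave the other irons, the jar, the tin and the hammer as they are.

Things in the scene. Friction and masses are not known exactly. Their poses are not given: they have to be found in the camera images.
- case: Fixed wooden case 126 (x) by 211 (y) mm, 37 high plus 5 mm clear top (brass caps to 48). Origin: centre of underside; x points into the bays. Three bays along x at y = +72, 0, -72 mm, each 27 wide, 27 high, floor 10 above the table, 116 deep from the mouth (x = -63) to a rigid back stop (x = +53), with 3 mm lead-ins all round the mouth.
- iron_a: Short iron of the kit, home in one of the bays. Beech handle 62 mm long, 24 mm square, then a flat steel shank 18 wide, 12 high, 60 long, round tip; 122 mm overall, 90 g. Origin: tip end, on the centre line, at underside level; x runs from handle to tip (butt at x = -122 mm), z up; undersides level.
- iron_b: Short iron of the kit, home in one of the bays. Beech handle 62 mm long, 24 mm square, then a flat steel shank 18 wide, 12 high, 60 long, round tip; 122 mm overall, 90 g. Origin: tip end, on the centre line, at underside level; x runs from handle to tip (butt at x = -122 mm), z up; undersides level.
- long_iron: The wrong iron, in one of the bays, tip at the back stop, so its handle stands 34 mm out. Red handle 62 mm long, 24 mm square, then a flat steel shank 18 wide, 12 high, 88 long, round tip; 150 mm overall, 110 g. Origin: tip end, on the centre line, at underside level; x runs from handle to tip (butt at x = -150 mm), z up; undersides level.
- board: Fixed cork stock board on the table, 200 mm (x) by 300 mm (y), 6 mm thick. Origin: centre of its underside. Two irons lie on it, roughly along its x, around y = -0.09 and -0.01 m; the +y third of it is empty.
- iron_c: Short iron in stock, lying underside down on the cork board. Beech handle 62 mm long, 24 mm square, then a flat steel shank 18 wide, 12 high, 60 long, round tip; 122 mm overall, 90 g. Origin: tip end, on the centre line, at underside level; x runs from handle to tip (butt at x = -122 mm), z up; undersides level.
- long_spare: Another long iron, of the wrong kind, lying on the cork board beside the short one. Red handle 62 mm long, 24 mm square, then a flat steel shank 18 wide, 12 high, 88 long, round tip; 150 mm overall, 110 g. Origin: tip end, on the centre line, at underside level; x runs from handle to tip (butt at x = -150 mm), z up; undersides level.
- jar: Bystander: amber glass jar with a black cap, 52 mm across, 70 mm high. Origin: centre of its underside.
- tin: Bystander: red round tin, 72 mm across, 32 mm high. Origin: centre of its underside.
- hammer: Bystander: hammer about 240 mm long, lying on the table beyond the board. Origin: on its underside, x along the handle to the head.
- home0 (a point): Foot of the back stop on the floor of the bay at y = +72 mm: an iron's origin when fully home (a short iron then stands 6 mm out, too little to hold). Axes as the case. A sprung brake over the bay's rear presses on the shank in its last 24 mm of travel: going home takes 3 to 10 N straight along the bay (so does pulling out), more if pushed askew; left half in, it stays there.
- home1 (a point): Foot of the back stop on the floor of the bay at y = 0 mm: an iron's origin when fully home (a short iron then stands 6 mm out, too little to hold). Axes as the case. A sprung brake over the bay's rear presses on the shank in its last 24 mm of travel: going home takes 3 to 10 N straight along the bay (so does pulling out), more if pushed askew; left half in, it stays there.
- home2 (a point): Foot of the back stop on the floor of the bay at y = -72 mm: an iron's origin when fully home (a short iron then stands 6 mm out, too little to hold). Axes as the case. A sprung brake over the bay's rear presses on the shank in its last 24 mm of travel: going home takes 3 to 10 N straight along the bay (so does pulling out), more if pushed askew; left half in, it stays there.
Not all that is in view belongs to the job. What is shaped like the iron_c but orange is not meant.

How it is judged:
By the outcome, as a careful person would: the job done as asked, in the order asked, and still so for the second after the job is handed in, with the robot touching nothing.
It also fails if it takes over 72 s, if anything falls off the work surface, if the arm or the gripper's body presses on something with over 40 N, if the wrist force passes 120 N, or if a joint passes its speed limit or range.

### The arm

A 6-joint arm with a two-finger parallel gripper is mounted at the origin on the work surface. World frame = base frame: x ahead of the robot, y to its left, z up, the work surface at z = 0. Lengths are in mm, angles in rad, forces in N, time in s.
With the tool pointing down it reaches from about 350 to 875 mm from the base axis. Payload 4.2 kg.
Tool frame: the origin (TCP) lies midway between the tips of the shut fingers; the grasp point (between the pads) lies 19 mm behind it; z points along the fingers, y is the line along which they close (so a half turn about z gives the same grasp; the last joint's range is limited). The gripper opens to 85 mm and grips with 20 to 120 N. Pads are 22 mm wide; open, the fingers measure 114 mm over their backs; the gripper's body (76 mm by 85 mm) begins 54 mm behind the grasp point. The pads swing forward as they close: fully open they stand 13 mm farther back than shut.
Start: joints at [1.422, 0.385, 0.008, 0, -1.194, -0.259], TCP at [247.836, 573.739, 231.312] pointing down, gripper open.
Joint ranges: [-3.14, 3.14], [-1.21, 2.06], [-1.07, 1.41], [-3.16, 2.05], [-2.99, -0.16], [-3.1, 3.1]. Speed limits (rad/s): [2.79, 2.79, 3.14, 3.14, 3.14, 3.14].

### API

Orientations are given as a unit quaternion [x, y, z, w].
In Python, from bench import arm gives the robot as it stands.
- The arm moves only by the tool send_rows, never from a script. Its argument "targets" is a list of rows, each an object of numbers: "gripper": the gripper command: -1 is fully open, 1 is shut, values between are in proportion; "x", "y", "z": the shift along the tool's x, y, z in cm; "ax", "ay", "az": the turn, a rotation vector about the tool's x, y, z in degrees. A call has 1 to 5 rows; each row shifts and turns the commanded pose from where the row before left it, along the tool's axes as they then stand; what a row does not reach is not made up. A row lasts 1/12 s, in which the tool goes at most 41.7 mm and 7.16 degrees, less where a joint would pass 70% of its speed; a pose out of reach is approached as far as the arm can. A call is refused whole if a number of a shift passes 4.17 or a number of a turn 7.16, either way. A call with a gripper value outside its range is refused whole. The fingers move at their own pace and stop on an object; the grip force is fixed at half the most. Time passes only in rows, so rows that do not move let the fingers close. It gives the time, the measured TCP pose, the force, the opening and the grip force at its end, in the units of the state.
- arm.read_state(): the state, without advancing time (a new reading comes with each control period).
- arm.get_image(name): name is "scene" or "top" or "wrist"; returns (picture, depth): 420x560x3 uint8, red, green, blue; 420x560 float32, mm along the optical axis (not along the pixel's ray), 0 where there is no reading.
- arm.camera_model(name): a dict with "fx", "fy", "cx", "cy" (pixels), "cam_to_world" (4x4, takes a point from camera to world coordinates). Camera axes: x right, y down, z forward; pixel columns grow to the right and rows downward; lengths in mm; the calibration is good to about 2 mm. The wrist camera is an equidistant fisheye: a pixel r from the principal point sees the ray r / f radians off the axis. A picture is of the moment at which its call begins: read the wrist's pose just before it. camera_model takes no time and is no camera call; for the wrist camera it gives the pose at the moment of the call.
- arm.job_done(): hands the job in; it is judged then, once.
Trained networks look in the newest picture that a camera, given by its name, has taken for a name from the list of things; names that differ only in an ending like _2 or _b are one class to them, and where a whole thing is asked for, a point or a joint stands for the part that bears it (a point fixed in the world has none). Each returns a list of dicts, best first, with "score" (0 to 1); they miss things now and then, are a little off and sometimes report something else, mostly with a low value. They report only what shows in the picture. A call takes as long as a camera call. They do not tell look-alikes from the thing itself.
- arm.boxes_of(camera, thing): "rect" ([left, top, width, height] in pixels, round what is visible of it).
The state is a dict: "clock": time; "joints": joint angles; "joint_vel": joint speeds; "joint_efforts": joint torques, N m; "position": TCP position; "ee_rot": TCP orientation; "contact_force": force on the tool from outside, world axes, zero at the start; "wrist_torque": the same for the moment, N m; "gripper_width": finger opening in mm; "grasp_force": force on a finger pad.
Only numpy, scipy, OpenCV 4.12 (cv2) and the standard library are available. Lean on these libraries where they do the work, as an engineer would, in place of code of your own. Each camera call takes 0.05 s, during which the arm holds its last target. There are 200 camera calls.

## Working session

There is one attempt and no reset: what is moved stays moved. The work goes in short steps, Python scripts to look and compute and a tool call to move; the robot and the scene stay as the last step left them, time stands still between calls to the robot, and variables do not carry over. Pictures are saved under pics/ and viewed, at most 10 in all, crops included, and the job is handed in when it is done.

Besides the shell and the picture viewer there is one more tool, called by a JSON object that holds its "method" and its "body". send_rows: Moves the arm, as the interface text tells. Its arguments: {"type":"object","properties":{"targets":{"type":"array"}},"required":["targets"]}

```bash
ls; mkdir -p pics; cat > h.py <<'E'
import numpy as np, cv2
from bench import arm
from scipy.spatial.transform import Rotation as R
def pts(cam,d,m=None):
    m=m or arm.camera_model(cam); T=np.array(m["cam_to_world"])
    v,u=np.mgrid[0:d.shape[0],0:d.shape[1]].astype(float)
    P=np.stack([(u-m["cx"])/m["fx"]*d,(v-m["cy"])/m["fy"]*d,d],-1)
    return P@T[:3,:3].T+T[:3,3]
E
python3 - <<'E'
from h import *
print(arm.read_state())
for c in ("top","scene"):
    im,d=arm.get_image(c); P=pts(c,d)
    np.savez(f"{c}.npz",im=im,d=d,P=P)
    cv2.imwrite(f"pics/{c}0.png",im[...,::-1])
    for t in ["case","iron_a","long_iron","board","jar","tin"]:
        print(c,t,[(round(b["score"],2),[int(x) for x in b["rect"]]) for b in arm.boxes_of(c,t)][:6])
print(arm.camera_model("top")["cam_to_world"])
E
```

```text
pics
{'clock': 0.0, 'joints': array([ 1.42155790e+00,  3.85572038e-01,  6.64540839e-03, -5.51303048e-04,
       -1.19400842e+00, -2.58600820e-01]), 'joint_vel': array([-0.00018039,  0.00049365,  0.00063022,  0.00037085, -0.00059708,
        0.00069441]), 'joint_efforts': array([ 1.54796377e-03, -3.92292488e+01,  1.88398272e+01,  4.18598548e+00,
       -4.54592344e-03, -7.16492679e-06]), 'position': array([247.62834379, 573.21486812, 230.21214739]), 'ee_rot': array([ 9.79259151e-01, -2.02608751e-01, -1.97378658e-04,  1.08176380e-03]), 'contact_force': array([0.60182532, 0.02008595, 0.18137984]), 'wrist_torque': array([-0.01642784, -0.01731134, -0.03106157]), 'grasp_force': 0.0, 'gripper_width': 85.30022003023876}
top case [(0.59, [304, 132, 85, 58]), (0.2, [337, 180, 10, 6])]
top iron_a [(0.9, [137, 265, 31, 45]), (0.81, [83, 168, 49, 9]), (0.72, [202, 179, 8, 48]), (0.38, [337, 179, 11, 7])]
top long_iron []
top board [(0.77, [143, 164, 113, 80])]
top jar [(0.79, [267, 112, 21, 26])]
top tin [(0.17, [314, 178, 12, 18])]
scene case [(0.83, [257, 240, 75, 82])]
scene iron_a [(0.78, [298, 166, 36, 17]), (0.74, [266, 113, 23, 24]), (0.48, [355, 117, 21, 26])]
scene long_iron [(0.61, [278, 243, 14, 14])]
scene board [(0.65, [270, 132, 94, 86]), (0.31, [277, 243, 13, 16])]
scene jar [(0.67, [343, 231, 16, 24])]
scene tin [(0.67, [195, 339, 26, 27])]
[[ 1.75058198e-02 -9.91247237e-01  1.30852823e-01  3.19362341e+02]
 [-9.99495024e-01 -2.08202665e-02 -2.40044637e-02  1.83337137e+01]
 [ 2.65187489e-02 -1.30366527e-01 -9.91111156e-01  1.11854258e+03]
 [ 0.00000000e+00  0.00000000e+00  0.00000000e+00  1.00000000e+00]]
```

```bash
python3 - <<'E'
import cv2
a=cv2.imread("pics/top0.png")[90:330,60:420]
cv2.imwrite("pics/top0c.png",cv2.resize(a,(800,533),interpolation=cv2.INTER_CUBIC))
E
```

```text
(no output)
```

View pics/top0c.png

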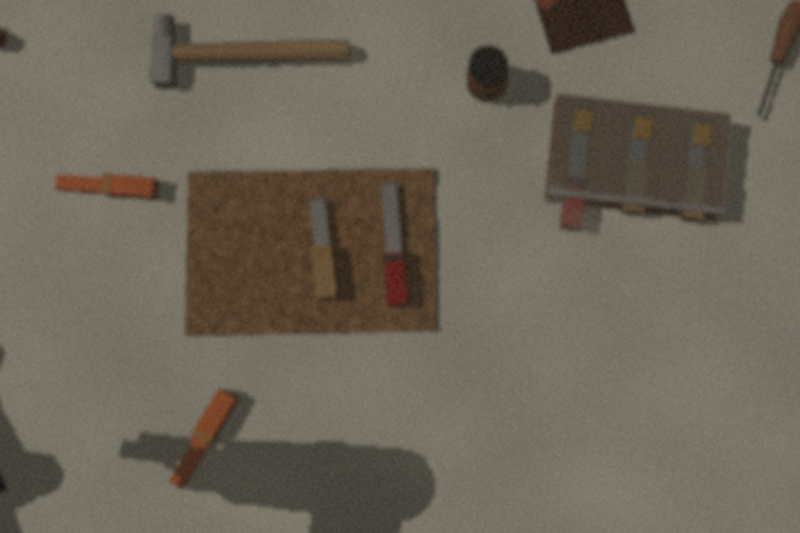

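The top view shows, in full-image pixels:
- **Wanted:** the short beech iron on the board at about (205,200), and the red handle of the case's long iron at (317,186), in the left (+y) bay.
- **Could be mistaken for them:** the red long spare at (238,199), and the orange look-alikes at (107,174) and (151,288).

By the description I choose (317,186) to draw out and (205,200) to insert. Next I'll get coarse poses and a close crop.

```bash
python3 - <<'E'
from h import *
z=np.load("top.npz"); im,d,P=z["im"],z["d"],z["P"]
hsv=cv2.cvtColor(im,cv2.COLOR_RGB2HSV)
print("table z",np.median(P[250:300,250:400,2]), "board z",np.median(P[170:240,150:190,2]))
def rep(n,m):
    Q=P[m]; (c,s,a)=cv2.minAreaRect(Q[:,:2].astype(np.float32))
    b=cv2.boxPoints((c,s,a)); print(n,m.sum(),"c",np.round(c,1),"s",np.round(s,1),"a",round(a,1),"z",np.round(np.percentile(Q[:,2],[5,50,95]),1),"box",np.round(b).tolist())
def win(u0,u1,v0,v1):
    m=np.zeros(d.shape,bool); m[v0:v1,u0:u1]=1; return m&(d>0)
Z=P[...,2]
rep("iron_c",win(193,216,172,230)&(Z>13)); rep("c handle",win(193,216,172,230)&(Z>24))
rep("spare",win(225,252,168,232)&(Z>13)); rep("spare h",win(225,252,168,232)&(Z>24))
rep("case",win(295,400,120,195)&(Z>38)); rep("longh",win(310,325,181,196)&(Z>24)&(Z<40))
rep("jar",win(262,300,105,140)&(Z>50)); rep("board",win(135,265,155,250)&(Z>3))
m=arm.camera_model("top"); print(m["fx"],m["cx"],m["cy"])
s=cv2.imread("pics/scene0.png"); a=cv2.resize(s[105:330,190:400],(560,600),interpolation=cv2.INTER_CUBIC)
cv2.imwrite("pics/sc.png",a)
E
```

```text
table z 0.39457656882802894 board z 6.546134399910443
iron_c 390 c [499.9 192.3] s [142.1  42.3] a 8.1 z [15.5 27.8 33. ] box [[427.0, 203.0], [432.0, 161.0], [573.0, 181.0], [567.0, 223.0]]
c handle 224 c [478.8 180.3] s [96.6 24.5] a 8.7 z [26.6 30.3 33.6] box [[429.0, 185.0], [433.0, 161.0], [528.0, 175.0], [525.0, 200.0]]
spare 440 c [497.6  99.8] s [149.6  25.5] a 8.1 z [15.5 24.  33. ] box [[422.0, 102.0], [425.0, 77.0], [573.0, 98.0], [570.0, 123.0]]
spare h 220 c [454.8  93.4] s [62.2 24. ] a 6.1 z [26.6 30.5 33.8] box [[423.0, 102.0], [425.0, 78.0], [487.0, 85.0], [484.0, 109.0]]
case 3612 c [ 597.1 -193.4] s [211.4 154.1] a 84.8 z [39.3 42.6 47.2] box [[511.0, -292.0], [664.0, -306.0], [683.0, -95.0], [530.0, -81.0]]
longh 115 c [ 535.9 -115.3] s [24.4 31.4] a 87.0 z [29.7 34.4 37.4] box [[520.0, -127.0], [551.0, -128.0], [552.0, -104.0], [521.0, -102.0]]
jar 268 c [704.5 -10.9] s [44.2 45.5] a 61.6 z [60.  70.2 73.6] box [[674.0, -19.0], [714.0, -41.0], [735.0, -2.0], [695.0, 19.0]]
board 8378 c [493.9 199.6] s [256.7 348.5] a 1.2 z [ 3.5  6.7 26.6] box [[362.0, 371.0], [369.0, 23.0], [626.0, 28.0], [618.0, 377.0]]
418.3326324874327 276.41163124855285 213.0056917286216
```

View pics/sc.png

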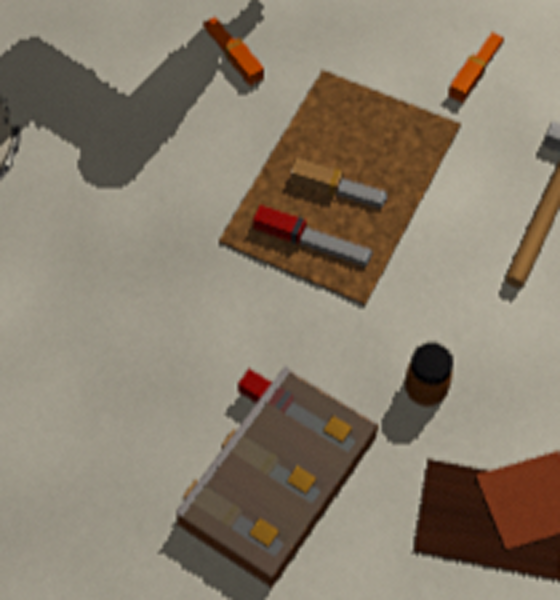

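The scene crop confirms it: the beech iron on the cork is at crop (335,183), its red neighbour at (310,235), and the red handle sticks out of the +y bay at (258,385). Both orange look-alikes lie off the board.

```bash
cat >> h.py <<'E'
def go(x,y,z,yaw,n):
    "per-row numbers: first the turn (az total, deg), then shift in tool axes (cm) after the turn"
    s=arm.read_state(); r=R.from_quat(s["ee_rot"]); p=s["position"]
    t=R.from_euler("z",yaw,degrees=True)*R.from_euler("x",180,degrees=True)
    rv=(r.inv()*t).as_rotvec(degrees=True); dd=t.inv().apply(np.array([x,y,z])-p)/10
    print("turn",np.round(rv,2),"shift cm",np.round(dd,2),"per row",np.round(dd/n,2),"pos",p.round(1))
E
python3 -c "
from h import *
go(520,-113,200,-5.2,18)"
```

```text
turn [-1.000e-02  0.000e+00 -1.817e+01] shift cm [33.33 65.93  3.14] per row [1.85 3.66 0.17] pos [247.8 573.7 231.4]
```

{"method": "send_rows", "body": {"targets": [{"az": -6.06,"gripper": -1},{"az": -6.06,"gripper": -1},{"az": -6.06,"gripper": -1},{"x": 1.85,"y": 3.66,"z": 0.17,"gripper": -1},{"x": 1.85,"y": 3.66,"z": 0.17,"gripper": -1}]}}

```text
$.targets[0]: bad value
```

{"method": "send_rows", "body": {"targets": [{"x": 1.85,"y": 3.66,"z": 0.17,"gripper": -1},{"x": 1.85,"y": 3.66,"z": 0.17,"gripper": -1},{"x": 1.85,"y": 3.66,"z": 0.17,"gripper": -1},{"x": 1.85,"y": 3.66,"z": 0.17,"gripper": -1},{"x": 1.85,"y": 3.66,"z": 0.17,"gripper": -1}]}}

```text
$.targets[0]: bad value
```

{"method": "send_rows", "body": {"targets": [{"x": 1.85,"y": 3.66,"z": 0.17,"gripper": -1},{"x": 1.85,"y": 3.66,"z": 0.17,"gripper": -1},{"x": 1.85,"y": 3.66,"z": 0.17,"gripper": -1},{"x": 1.85,"y": 3.66,"z": 0.17,"gripper": -1},{"x": 1.85,"y": 3.66,"z": 0.17,"gripper": -1}]}}

```text
$.targets[0]: bad value
```

{"method": "send_rows", "body": {"targets": [{"x": 1.85,"y": 3.66,"z": 0.17,"gripper": -1},{"x": 1.85,"y": 3.66,"z": 0.17,"gripper": -1},{"x": 1.85,"y": 3.66,"z": 0.17,"gripper": -1},{"x": 1.85,"y": 3.66,"z": 0.17,"gripper": -1},{"gripper": -1}]}}

```text
$.targets[0]: bad value
```

```bash
cat >> h.py <<'E'
def wpts(d,m):
    T=np.array(m["cam_to_world"]); v,u=np.mgrid[0:d.shape[0],0:d.shape[1]].astype(float)
    x,y=(u-m["cx"])/m["fx"],(v-m["cy"])/m["fy"]; r=np.hypot(x,y); k=np.tan(np.clip(r,0,1.4))/np.maximum(r,1e-9)
    P=np.stack([x*k*d,y*k*d,d],-1); return P@T[:3,:3].T+T[:3,3]
def wshot(n):
    m=arm.camera_model("wrist"); im,d=arm.get_image("wrist"); P=wpts(d,m)
    np.savez(f"{n}.npz",im=im,d=d,P=P); cv2.imwrite(f"pics/{n}.png",im[...,::-1]); return im,d,P
E
python3 - <<'E'
from h import *
im,d,P=wshot("w1"); s=arm.read_state(); print(s["position"],s["clock"])
m=arm.camera_model("wrist"); print(m["fx"],m["cx"],m["cy"],np.round(m["cam_to_world"],2))
E
```

```text
[247.83665413 573.74141309 231.34328752] 0.75
325.19226210127806 285.5411966960406 209.51570389885077 [[-4.0000e-01 -8.7000e-01 -3.0000e-01  3.2423e+02]
 [-9.2000e-01  3.8000e-01  1.3000e-01  5.4042e+02]
 [-0.0000e+00  3.2000e-01 -9.5000e-01  3.7373e+02]
 [ 0.0000e+00  0.0000e+00  0.0000e+00  1.0000e+00]]
```

View pics/w1.png

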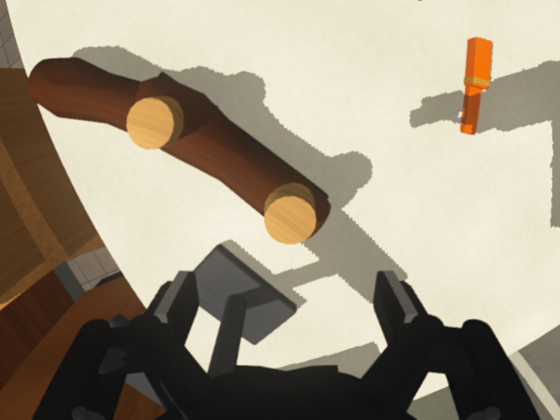

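The wrist view shows only the fingers, a log-like object at (200,140) and an orange look-alike at (475,80), because the moves were refused. The rows probably need every field.

{"method": "send_rows", "body": {"targets": [{"x": 0,"y": 0,"z": 0,"ax": 0,"ay": 0,"az": -6.06,"gripper": -1},{"x": 0,"y": 0,"z": 0,"ax": 0,"ay": 0,"az": -6.06,"gripper": -1},{"x": 0,"y": 0,"z": 0,"ax": 0,"ay": 0,"az": -6.06,"gripper": -1},{"x": 1.85,"y": 3.66,"z": 0.17,"ax": 0,"ay": 0,"az": 0,"gripper": -1},{"x": 1.85,"y": 3.66,"z": 0.17,"ax": 0,"ay": 0,"az": 0,"gripper": -1}]}}

```text
clock: 1.17
position: [277.7, 497.8, 227.0]
ee_rot: [0.999, -0.044, -0.0, 0.0]
contact_force: [-0.0, -0.4, 0.4]
gripper_width: 85.3
grasp_force: 0.0
```

{"method": "send_rows", "body": {"targets": [{"x": 1.85,"y": 3.66,"z": 0.17,"ax": 0,"ay": 0,"az": 0,"gripper": -1},{"x": 1.85,"y": 3.66,"z": 0.17,"ax": 0,"ay": 0,"az": 0,"gripper": -1},{"x": 1.85,"y": 3.66,"z": 0.17,"ax": 0,"ay": 0,"az": 0,"gripper": -1},{"x": 1.85,"y": 3.66,"z": 0.17,"ax": 0,"ay": 0,"az": 0,"gripper": -1},{"x": 1.85,"y": 3.66,"z": 0.17,"ax": 0,"ay": 0,"az": 0,"gripper": -1}]}}

```text
clock: 1.58
position: [353.9, 305.0, 219.7]
ee_rot: [0.999, -0.045, 0.0, -0.0]
contact_force: [0.8, -0.2, -1.0]
gripper_width: 85.6
grasp_force: 0.0
```

{"method": "send_rows", "body": {"targets": [{"x": 1.85,"y": 3.66,"z": 0.17,"ax": 0,"ay": 0,"az": 0,"gripper": -1},{"x": 1.85,"y": 3.66,"z": 0.17,"ax": 0,"ay": 0,"az": 0,"gripper": -1},{"x": 1.85,"y": 3.66,"z": 0.17,"ax": 0,"ay": 0,"az": 0,"gripper": -1},{"x": 1.85,"y": 3.66,"z": 0.17,"ax": 0,"ay": 0,"az": 0,"gripper": -1},{"x": 1.85,"y": 3.66,"z": 0.17,"ax": 0,"ay": 0,"az": 0,"gripper": -1}]}}

```text
clock: 2.0
position: [429.6, 114.4, 211.4]
ee_rot: [0.999, -0.045, 0.001, -0.0]
contact_force: [1.0, 1.0, 0.3]
gripper_width: 85.5
grasp_force: 0.0
```

{"method": "send_rows", "body": {"targets": [{"x": 1.85,"y": 3.66,"z": 0.17,"ax": 0,"ay": 0,"az": 0,"gripper": -1},{"x": 1.85,"y": 3.66,"z": 0.17,"ax": 0,"ay": 0,"az": 0,"gripper": -1},{"x": 1.85,"y": 3.66,"z": 0.17,"ax": 0,"ay": 0,"az": 0,"gripper": -1},{"x": 1.85,"y": 3.66,"z": 0.17,"ax": 0,"ay": 0,"az": 0,"gripper": -1},{"x": 0,"y": 0,"z": 0,"ax": 0,"ay": 0,"az": 0,"gripper": -1}]}}

```text
clock: 2.42
position: [491.1, -41.5, 203.7]
ee_rot: [0.999, -0.049, -0.0, 0.001]
contact_force: [-0.2, 0.6, -0.7]
gripper_width: 85.2
grasp_force: 0.0
```

```bash
python3 - <<'E'
from h import *
im,d,P=wshot("w2"); s=arm.read_state(); print(s["position"],s["clock"])
E
```

```text
[490.25444033 -39.4433514  203.68247036] 2.4667
```

View pics/w2.png

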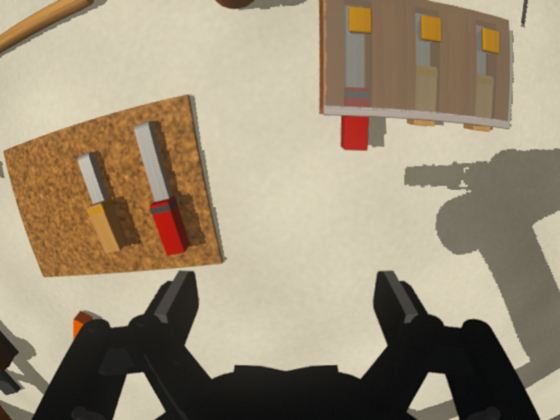

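The wrist view shows the red handle at (355,132) below the mouth of the +y bay, the beech iron on the cork at (98,205) and the red spare at (160,190). I'll measure everything from this one view.

```bash
cat > meas.py <<'E'
from h import *
def rect(Q):
    (c,s,a)=cv2.minAreaRect(Q.astype(np.float32)); 
    if s[0]<s[1]: a+=90; s=s[::-1]
    a=(a+90)%180-90; return np.round(c,1),np.round(s,1),round(a,1)
def show(P,im,d,wins):
    Z=P[...,2]; hsv=cv2.cvtColor(im,cv2.COLOR_RGB2HSV)
    for n,(u0,u1,v0,v1),z0,z1 in wins:
        m=np.zeros(d.shape,np.uint8); m[v0:v1,u0:u1]=1; m&=((d>0)&(Z>z0)&(Z<z1)).astype(np.uint8)
        k,l,st,_=cv2.connectedComponentsWithStats(m); i=1+np.argmax(st[1:,4]); m=l==i
        Q=P[m]; print(n,m.sum(),*rect(Q[:,:2]),"px",st[i,:4],"z",np.percentile(Q[:,2],[10,50,90]).round(1))
E
python3 - <<'E'
from meas import *
z=np.load("w2.npz"); im,d,P=z["im"],z["d"],z["P"]
show(P,im,d,[("table",(240,300,180,230),-50,50),("cork",(60,80,190,220),-50,50),
("c",(70,128,140,262),12,60),("c h",(70,128,140,262),24,60),("sp",(128,195,112,262),12,60),("sp h",(128,195,112,262),24,60),
("case",(315,515,0,135),38,60),("lh",(335,375,114,155),20,37),("b h",(405,440,114,130),15,37)])
# case mouth edge points / side edge: lowest x case-top pixel per column
m=(P[...,2]>38)&(P[...,2]<46)&(d>0)
E_=[]
for u in range(326,506,4):
    v=np.where(m[:135,u])[0]
    if len(v): E_.append(P[v.max(),u])
E_=np.array(E_); A=np.polyfit(E_[:,1],E_[:,0],1); r=E_[:,0]-np.polyval(A,E_[:,1]); k=abs(r)<3; A=np.polyfit(E_[k,1],E_[k,0],1)
print("mouth line x=",A, "yaw",-np.degrees(np.arctan(A[0])),k.sum(),len(k))
S=[]
for v in range(5,100,4):
    u=np.where(m[v,300:400])[0]
    if len(u): S.append(P[v,300+u.min()])
S=np.array(S);B=np.polyfit(S[:,0],S[:,1],1);print("left side y=",B,np.degrees(np.arctan(B[0])))
E
```

```text
table 2988 [463.7 -19.7] [68.2 58.9] 84.5 px [240 180  60  50] z [-1.2 -0.2  0.7]
cork 599 [493.1 240.7] [47.6 35.4] -19.1 px [ 60 190  20  30] z [5.3 6.3 7.1]
c 1938 [494.  182.7] [122.4  25.9] 9.3 px [ 78 152  49 102] z [15.8 22.  30.6]
c h 923 [464.3 177.9] [61.9 25.9] 9.3 px [ 87 202  35  52] z [27.4 29.9 31. ]
sp 2724 [500.8  98.4] [150.   25.4] 6.6 px [134 121  55 135] z [16.7 19.1 30.3]
sp h 1147 [457.7  93.5] [62.3 25.3] 6.6 px [150 199  36  57] z [28.3 29.8 30.7]
case 21949 [ 612.4 -194.9] [213.  127.1] 84.6 px [323   0 190 129] z [40.5 41.6 43. ]
lh 882 [ 539.3 -115. ] [33.8 25.1] -4.5 px [342 116  27  35] z [32.  33.5 34.5]
b h 139 [ 546.4 -187.4] [24.4  5.4] 85.3 px [408 119  27   8] z [22.6 33.2 34.4]
mouth line x= [9.3840945e-02 5.6780858e+02] yaw -5.360990365398824 45 45
left side y= [ -0.09646426 -29.40111074] -5.509946387504232
```

```bash
python3 -c "
from h import *
go(538.5,-115.6,80,-5.4,5);go(538.5,-115.6,6,-5.4,8)"
```

```text
turn [ 0.03  0.03 -0.16] shift cm [ 5.52  7.13 12.37] per row [1.1  1.43 2.47] pos [490.3 -39.4 203.7]
turn [ 0.03  0.03 -0.16] shift cm [ 5.52  7.13 19.77] per row [0.69 0.89 2.47] pos [490.3 -39.4 203.7]
```

{"method": "send_rows", "body": {"targets": [{"x": 1.1,"y": 1.43,"z": 2.2,"ax": 0,"ay": 0,"az": -0.16,"gripper": -1},{"x": 1.1,"y": 1.43,"z": 2.2,"ax": 0,"ay": 0,"az": 0,"gripper": -1},{"x": 1.1,"y": 1.43,"z": 2.2,"ax": 0,"ay": 0,"az": 0,"gripper": -1},{"x": 1.1,"y": 1.43,"z": 2.2,"ax": 0,"ay": 0,"az": 0,"gripper": -1},{"x": 1.1,"y": 1.43,"z": 2.2,"ax": 0,"ay": 0,"az": 0,"gripper": -1}]}}

```text
clock: 2.88
position: [538.7, -111.8, 93.5]
ee_rot: [0.999, -0.043, 0.0, -0.0]
contact_force: [0.4, 0.1, 0.3]
gripper_width: 85.2
grasp_force: 0.0
```

{"method": "send_rows", "body": {"targets": [{"x": 0,"y": 0,"z": 0,"ax": 0,"ay": 0,"az": 0,"gripper": -1},{"x": 0,"y": 0,"z": 0,"ax": 0,"ay": 0,"az": 0,"gripper": -1}]}}

```text
clock: 3.05
position: [537.6, -111.9, 93.0]
ee_rot: [0.999, -0.044, -0.001, 0.0]
contact_force: [0.1, 0.5, -0.4]
gripper_width: 85.3
grasp_force: 0.0
```

```bash
python3 - <<'E'
from meas import *
go(538.5,-115.6,6,-5.4,4)
im,d,P=wshot("w3")
show(P,im,d,[("case",(60,540,0,330),38,46),("lh",(200,370,100,390),28,36.5)])
E
```

```text
turn [0.03 0.17 0.37] shift cm [0.13 0.36 8.7 ] per row [0.03 0.09 2.18] pos [ 537.6 -111.9   93. ]
case 53261 [ 612.4 -194.9] [212.5 126.5] 84.6 px [235   2 303 206] z [40.7 41.7 42.6]
lh 1560 [ 538.3 -115.1] [32.5 24. ] -5.3 px [273 206  36  44] z [32.8 33.6 34.5]
```

{"method": "send_rows", "body": {"targets": [{"x": 0.1,"y": 0.34,"z": 2.1,"ax": 0,"ay": 0,"az": 0.3,"gripper": -1},{"x": 0,"y": 0,"z": 2.2,"ax": 0,"ay": 0,"az": 0,"gripper": -1},{"x": 0,"y": 0,"z": 2.2,"ax": 0,"ay": 0,"az": 0,"gripper": -1},{"x": 0,"y": 0,"z": 2.2,"ax": 0,"ay": 0,"az": 0,"gripper": -1},{"x": 0,"y": 0,"z": 0,"ax": 0,"ay": 0,"az": 0,"gripper": 0.3}]}}

```text
clock: 3.52
position: [536.8, -114.5, 5.4]
ee_rot: [0.999, -0.046, -0.002, -0.0]
contact_force: [-0.2, 0.2, -0.3]
gripper_width: 75.3
grasp_force: 0.0
```

{"method": "send_rows", "body": {"targets": [{"x": 0,"y": 0,"z": 0,"ax": 0,"ay": 0,"az": 0,"gripper": 1},{"x": 0,"y": 0,"z": 0,"ax": 0,"ay": 0,"az": 0,"gripper": 1},{"x": 0,"y": 0,"z": 0,"ax": 0,"ay": 0,"az": 0,"gripper": 1},{"x": 0,"y": 0,"z": 0,"ax": 0,"ay": 0,"az": 0,"gripper": 1},{"x": 0,"y": 0,"z": 0,"ax": 0,"ay": 0,"az": 0,"gripper": 1}]}}

```text
clock: 3.93
position: [540.0, -115.6, 9.1]
ee_rot: [0.999, -0.046, 0.002, -0.0]
contact_force: [-0.6, 0.8, 5.1]
gripper_width: 22.9
grasp_force: 59.2
```

{"method": "send_rows", "body": {"targets": [{"x": -0.6,"y": 0,"z": -0.1,"ax": 0,"ay": 0,"az": 0,"gripper": 1},{"x": -1,"y": 0,"z": 0,"ax": 0,"ay": 0,"az": 0,"gripper": 1},{"x": -1,"y": 0,"z": 0,"ax": 0,"ay": 0,"az": 0,"gripper": 1},{"x": -1,"y": 0,"z": 0,"ax": 0,"ay": 0,"az": 0,"gripper": 1},{"x": -1,"y": 0,"z": 0,"ax": 0,"ay": 0,"az": 0,"gripper": 1}]}}

```text
clock: 4.35
position: [493.2, -111.4, 8.9]
ee_rot: [0.999, -0.046, 0.001, -0.0]
contact_force: [2.4, 0.9, 2.2]
gripper_width: 23.3
grasp_force: 59.3
```

{"method": "send_rows", "body": {"targets": [{"x": -2,"y": 0,"z": 0,"ax": 0,"ay": 0,"az": 0,"gripper": 1},{"x": -2,"y": 0,"z": 0,"ax": 0,"ay": 0,"az": 0,"gripper": 1},{"x": -2,"y": 0,"z": 0,"ax": 0,"ay": 0,"az": 0,"gripper": 1},{"x": -2,"y": 0,"z": 0,"ax": 0,"ay": 0,"az": 0,"gripper": 1},{"x": -0.8,"y": 0,"z": 0,"ax": 0,"ay": 0,"az": 0,"gripper": 1}]}}

```text
clock: 4.77
position: [399.6, -103.7, 7.6]
ee_rot: [0.999, -0.047, -0.003, 0.0]
contact_force: [-2.0, 0.3, -2.1]
gripper_width: 22.9
grasp_force: 59.0
```

{"method": "send_rows", "body": {"targets": [{"x": 0,"y": 0,"z": -2,"ax": 0,"ay": 0,"az": 0,"gripper": 1},{"x": 0,"y": 0,"z": -4,"ax": 0,"ay": 0,"az": 0,"gripper": 1},{"x": 0,"y": 0,"z": -4,"ax": 0,"ay": 0,"az": 0,"gripper": 1},{"x": 0,"y": 0,"z": 0,"ax": 0,"ay": 0,"az": 0,"gripper": 1}]}}

```text
clock: 5.1
position: [409.7, -103.3, 114.5]
ee_rot: [0.999, -0.045, 0.007, -0.0]
contact_force: [1.2, -0.3, -0.4]
gripper_width: 22.8
grasp_force: 59.1
```

```bash
python3 - <<'E'
from meas import *
z=np.load("w2.npz"); im,d,P=z["im"],z["d"],z["P"]
show(P,im,d,[("board",(0,235,80,285),3.5,35)])
im,d,P=wshot("w4"); s=arm.read_state(); print(s["position"],R.from_quat(s["ee_rot"]).as_euler("xyz",degrees=True),arm.camera_model("wrist")["cam_to_world"][2][3])
hsv=cv2.cvtColor(im,cv2.COLOR_RGB2HSV)
show(P,im,d,[("held",(230,340,60,330),100,170),("low",(230,340,60,330),90,170)])
E
```

```text
board 29030 [492.3 197.5] [301.1 200.4] -87.7 px [  3  94 220 184] z [ 5.2  6.3 18.4]
[ 407.66438027 -103.12016663  111.55405618] [-179.90677536   -0.49745889   -5.29720288] 254.68585907781554
held 17211 [ 449.7 -112.7] [118.5  49.4] -15.2 px [230  60 110 270] z [127.4 138.6 148. ]
low 17211 [ 449.7 -112.7] [118.5  49.4] -15.2 px [230  60 110 270] z [127.4 138.6 148. ]
```

View pics/w4.png

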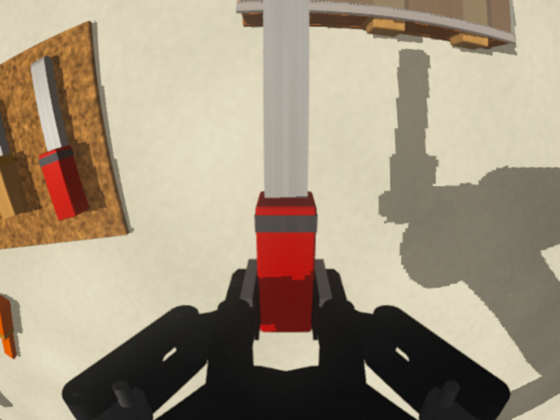

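The iron is held centrally at pixel (287,265), in line with the tool. I'll check its pitch and underside level.

```bash
python3 - <<'E'
from meas import *
z=np.load("w4.npz"); im,d,P=z["im"],z["d"],z["P"]
for v in (20,60,100,140,180,200,205,230,250,270,290,310): print(v, np.median(P[v,278:296],0).round(1), im[v,287])
go(429.7,287.3,120,5,10)
E
```

```text
20 [ 526.2 -114.3  128.3] [172 168 160]
60 [ 509.6 -112.8  128.1] [175 170 161]
100 [ 493.6 -111.3  128. ] [175 170 159]
140 [ 477.7 -109.8  128.2] [176 170 159]
180 [ 461.2 -108.3  127.6] [174 169 157]
200 [ 453.7 -107.7  131.5] [93 39 33]
205 [ 453.6 -107.6  138.1] [100  38  32]
230 [ 444.  -106.8  139.7] [78 73 71]
250 [ 435.2 -106.   139.4] [183  26  20]
270 [ 425.8 -105.1  138.9] [180  20  13]
290 [ 416.1 -104.2  139.2] [100  17  13]
310 [ 405.4 -103.2  139.1] [100  21  18]
turn [ -0.05  -0.5  -10.3 ] shift cm [  5.6  -38.7   -0.84] per row [ 0.56 -3.87 -0.08] pos [ 407.7 -103.1  111.6]
```

{"method": "send_rows", "body": {"targets": [{"x": 0,"y": 0,"z": 0,"ax": 0,"ay": 0,"az": -5.15,"gripper": 1},{"x": 0,"y": 0,"z": 0,"ax": 0,"ay": 0,"az": -5.15,"gripper": 1},{"x": 0.56,"y": -3.87,"z": 0,"ax": 0,"ay": 0,"az": 0,"gripper": 1},{"x": 0.56,"y": -3.87,"z": 0,"ax": 0,"ay": 0,"az": 0,"gripper": 1},{"x": 0.56,"y": -3.87,"z": 0,"ax": 0,"ay": 0,"az": 0,"gripper": 1}]}}

```text
clock: 5.57
position: [410.4, 13.9, 106.7]
ee_rot: [0.999, 0.042, -0.002, 0.001]
contact_force: [-0.1, 0.1, -0.3]
gripper_width: 23.1
grasp_force: 59.2
```

{"method": "send_rows", "body": {"targets": [{"x": 0.56,"y": -3.87,"z": 0,"ax": 0,"ay": 0,"az": 0,"gripper": 1},{"x": 0.56,"y": -3.87,"z": 0,"ax": 0,"ay": 0,"az": 0,"gripper": 1},{"x": 0.56,"y": -3.87,"z": 0,"ax": 0,"ay": 0,"az": 0,"gripper": 1},{"x": 0.56,"y": -3.87,"z": 0,"ax": 0,"ay": 0,"az": 0,"gripper": 1},{"x": 0.56,"y": -3.87,"z": 0,"ax": 0,"ay": 0,"az": 0,"gripper": 1}]}}

```text
clock: 5.98
position: [421.6, 209.9, 106.5]
ee_rot: [0.999, 0.043, -0.002, 0.001]
contact_force: [1.2, -0.2, -1.3]
gripper_width: 23.2
grasp_force: 59.2
```

{"method": "send_rows", "body": {"targets": [{"x": 0.56,"y": -3.87,"z": 0,"ax": 0,"ay": 0,"az": 0,"gripper": 1},{"x": 0.56,"y": -3.87,"z": 0,"ax": 0,"ay": 0,"az": 0,"gripper": 1},{"x": 0,"y": 0,"z": 0,"ax": 0,"ay": 0,"az": 0,"gripper": 1},{"x": 0,"y": 0,"z": 0,"ax": 0,"ay": 0,"az": 0,"gripper": 1},{"x": 0,"y": 0,"z": 0,"ax": 0,"ay": 0,"az": 0,"gripper": 1}]}}

```text
clock: 6.4
position: [426.3, 285.8, 106.3]
ee_rot: [0.999, 0.043, -0.002, 0.002]
contact_force: [-1.1, -1.5, -1.2]
gripper_width: 22.9
grasp_force: 59.4
```

```bash
python3 -c "
from h import *
go(429.7,287.3,8,5,4);print(arm.read_state()['ee_rot'])"
```

```text
turn [ 0.18  0.22 -0.04] shift cm [ 0.35 -0.12  9.83] per row [ 0.09 -0.03  2.46] pos [426.3 285.8 106.3]
[ 0.99905976  0.04328454 -0.00184281  0.00162967]
```

{"method": "send_rows", "body": {"targets": [{"x": 0.3,"y": 0,"z": 3,"ax": 0,"ay": 0.2,"az": 0,"gripper": 1},{"x": 0,"y": 0,"z": 3,"ax": 0,"ay": 0,"az": 0,"gripper": 1},{"x": 0,"y": 0,"z": 2.5,"ax": 0,"ay": 0,"az": 0,"gripper": 1},{"x": 0,"y": 0,"z": 0.9,"ax": 0,"ay": 0,"az": 0,"gripper": 1},{"x": 0,"y": 0,"z": 0,"ax": 0,"ay": 0,"az": 0,"gripper": 1}]}}

```text
clock: 6.82
position: [429.4, 284.3, 11.7]
ee_rot: [0.999, 0.042, -0.001, 0.003]
contact_force: [0.3, 1.1, -1.0]
gripper_width: 22.9
grasp_force: 59.4
```

{"method": "send_rows", "body": {"targets": [{"x": 0,"y": 0,"z": 0.3,"ax": 0,"ay": 0,"az": 0,"gripper": 1},{"x": 0,"y": 0,"z": 0,"ax": 0,"ay": 0,"az": 0,"gripper": 1}]}}

```text
clock: 6.98
position: [431.6, 287.5, 12.0]
ee_rot: [0.999, 0.043, 0.002, -0.001]
contact_force: [-0.7, -0.5, -1.5]
gripper_width: 23.4
grasp_force: 59.4
```

{"method": "send_rows", "body": {"targets": [{"x": 0,"y": 0,"z": 0.3,"ax": 0,"ay": 0,"az": 0,"gripper": 1},{"x": 0,"y": 0,"z": 0,"ax": 0,"ay": 0,"az": 0,"gripper": 1}]}}

```text
clock: 7.15
position: [431.3, 287.7, 9.0]
ee_rot: [0.999, 0.043, 0.002, -0.001]
contact_force: [-0.4, 0.4, -0.9]
gripper_width: 23.1
grasp_force: 59.4
```

{"method": "send_rows", "body": {"targets": [{"x": 0,"y": 0,"z": 0.2,"ax": 0,"ay": 0,"az": 0,"gripper": 1},{"x": 0,"y": 0,"z": 0,"ax": 0,"ay": 0,"az": 0,"gripper": 1}]}}

```text
clock: 7.32
position: [431.0, 287.5, 6.4]
ee_rot: [0.999, 0.043, 0.002, -0.0]
contact_force: [0.1, -0.4, -1.0]
gripper_width: 23.0
grasp_force: 59.4
```

{"method": "send_rows", "body": {"targets": [{"x": 0,"y": 0,"z": 0.12,"ax": 0,"ay": 0,"az": 0,"gripper": 1},{"x": 0,"y": 0,"z": 0,"ax": 0,"ay": 0,"az": 0,"gripper": 1}]}}

```text
clock: 7.48
position: [431.0, 287.5, 6.2]
ee_rot: [0.999, 0.044, 0.002, -0.0]
contact_force: [-2.9, -1.3, 7.7]
gripper_width: 22.9
grasp_force: 64.6
```

{"method": "send_rows", "body": {"targets": [{"x": 0,"y": 0,"z": 0.1,"ax": 0,"ay": 0,"az": 0,"gripper": 1},{"x": 0,"y": 0,"z": 0,"ax": 0,"ay": 0,"az": 0,"gripper": 1}]}}

```text
clock: 7.65
position: [431.0, 287.6, 6.2]
ee_rot: [0.999, 0.044, 0.002, -0.0]
contact_force: [-5.1, -1.6, 15.9]
gripper_width: 23.0
grasp_force: 68.8
```

{"method": "send_rows", "body": {"targets": [{"x": 0,"y": 0,"z": -0.15,"ax": 0,"ay": 0,"az": 0,"gripper": 1},{"x": 0,"y": 0,"z": 0,"ax": 0,"ay": 0,"az": 0,"gripper": -0.3},{"x": 0,"y": 0,"z": 0,"ax": 0,"ay": 0,"az": 0,"gripper": -0.3},{"x": 0,"y": 0,"z": 0,"ax": 0,"ay": 0,"az": 0,"gripper": -0.3},{"x": 0,"y": 0,"z": 0,"ax": 0,"ay": 0,"az": 0,"gripper": -0.3}]}}

```text
clock: 8.07
position: [430.9, 287.4, 5.2]
ee_rot: [0.999, 0.043, 0.002, 0.0]
contact_force: [-0.1, -0.3, -0.1]
gripper_width: 55.8
grasp_force: 0.0
```

{"method": "send_rows", "body": {"targets": [{"x": 0,"y": 0,"z": -1,"ax": 0,"ay": 0,"az": 0,"gripper": -0.3},{"x": 0,"y": 0,"z": -3,"ax": 0,"ay": 0,"az": 0,"gripper": -0.3},{"x": 0,"y": 0,"z": -4,"ax": 0,"ay": 0,"az": 0,"gripper": -0.3},{"x": 0,"y": 0,"z": -2,"ax": 0,"ay": 0,"az": 0,"gripper": -0.3}]}}

```text
clock: 8.4
position: [432.0, 288.6, 109.7]
ee_rot: [0.999, 0.044, 0.004, -0.002]
contact_force: [0.7, 1.2, 1.4]
gripper_width: 55.7
grasp_force: 0.0
```

```bash
python3 - <<'E'
from meas import *
im,d,P=wshot("w5")
show(P,im,d,[("L",(200,370,60,400),14,40),("Lh",(200,370,60,400),24,40)])
# iron_c grasp: 11mm from butt
a=np.radians(9.3); c=np.array([494.,182.7]); g=c-(61-11.5)*np.array([np.cos(a),np.sin(a)]); print(g)
go(*g,105,9.3,3)
E
```

```text
L 5285 [480.5 292.3] [133.6  24.1] 4.8 px [270  60  35 183] z [17.3 28.4 30.3]
Lh 2752 [444.9 289.3] [62.3 24.1] 4.8 px [270 160  35  83] z [28.8 29.7 30.5]
[445.15064204 174.70061086]
turn [-0.4  -0.77 -4.22] shift cm [-0.72 11.57  0.78] per row [-0.24  3.86  0.26] pos [433.5 290.1 112.8]
```

View pics/w5.png

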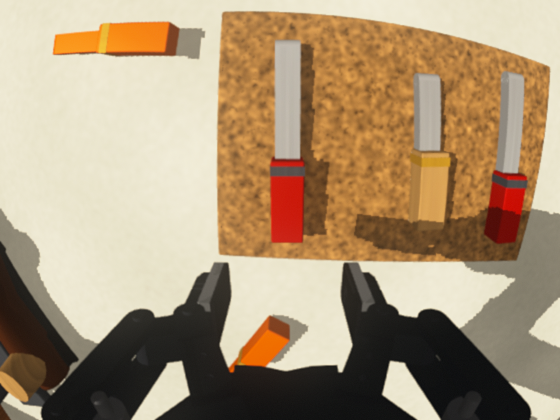

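The long iron lies flat on the empty third, pixel (287,140), parallel to the stock irons; the beech iron is at (430,190). Next I'll take the beech one.

{"method": "send_rows", "body": {"targets": [{"x": 0,"y": 0,"z": 0,"ax": 0,"ay": 0,"az": -4.3,"gripper": -0.3},{"x": -0.2,"y": 3.86,"z": 0.3,"ax": 0,"ay": 0,"az": 0,"gripper": -0.3},{"x": -0.2,"y": 3.86,"z": 0.3,"ax": 0,"ay": 0,"az": 0,"gripper": -0.3},{"x": -0.2,"y": 3.86,"z": 0.3,"ax": 0,"ay": 0,"az": 0,"gripper": -0.3},{"x": 0,"y": 0,"z": 0,"ax": 0,"ay": 0,"az": 0,"gripper": -0.3}]}}

```text
clock: 8.87
position: [441.3, 166.5, 95.7]
ee_rot: [0.997, 0.078, -0.001, 0.001]
contact_force: [1.1, 0.4, -0.2]
gripper_width: 55.7
grasp_force: 0.0
```

{"method": "send_rows", "body": {"targets": [{"x": 0,"y": 0,"z": 0,"ax": 0,"ay": 0,"az": 0,"gripper": -0.3},{"x": 0,"y": 0,"z": 0,"ax": 0,"ay": 0,"az": 0,"gripper": -0.3}]}}

```text
clock: 9.03
position: [443.8, 172.1, 96.9]
ee_rot: [0.997, 0.081, 0.002, -0.0]
contact_force: [-0.9, 0.4, 0.0]
gripper_width: 55.3
grasp_force: 0.0
```

```bash
python3 - <<'E'
from meas import *
im,d,P=wshot("w6")
show(P,im,d,[("c",(200,370,60,400),13,40),("ch",(200,370,60,400),25,40)])
a=np.radians(9.3); c=np.array([494.,182.7]); g=c-(61-11.5)*np.array([np.cos(a),np.sin(a)]); print(g)
go(*g,6.5,9.3,3)
E
```

```text
c 5516 [493.1 182.5] [121.3  24. ] 8.1 px [264  64  37 176] z [17.2 28.9 30.3]
ch 3123 [463.7 178.3] [61.9 24. ] 8.1 px [264 151  37  89] z [28.8 29.7 30.5]
[445.15064204 174.70061086]
turn [-0.01 -0.26 -0.  ] shift cm [ 0.16 -0.17  9.04] per row [ 0.05 -0.06  3.01] pos [443.8 172.7  96.9]
```

{"method": "send_rows", "body": {"targets": [{"x": 0.1,"y": -0.27,"z": 1,"ax": 0,"ay": 0,"az": 1.2,"gripper": -0.3},{"x": 0,"y": 0,"z": 3,"ax": 0,"ay": 0,"az": 0,"gripper": -0.3},{"x": 0,"y": 0,"z": 3,"ax": 0,"ay": 0,"az": 0,"gripper": -0.3},{"x": 0,"y": 0,"z": 1.9,"ax": 0,"ay": 0,"az": 0,"gripper": -0.3},{"x": 0,"y": 0,"z": 0,"ax": 0,"ay": 0,"az": 0,"gripper": -0.3}]}}

```text
clock: 9.5
position: [442.1, 174.5, 4.1]
ee_rot: [0.997, 0.071, -0.001, 0.002]
contact_force: [-0.6, 0.1, 0.1]
gripper_width: 55.1
grasp_force: 0.0
```

{"method": "send_rows", "body": {"targets": [{"x": 0,"y": 0,"z": 0,"ax": 0,"ay": 0,"az": 0,"gripper": 1},{"x": 0,"y": 0,"z": 0,"ax": 0,"ay": 0,"az": 0,"gripper": 1},{"x": 0,"y": 0,"z": 0,"ax": 0,"ay": 0,"az": 0,"gripper": 1},{"x": 0,"y": 0,"z": 0,"ax": 0,"ay": 0,"az": 0,"gripper": 1},{"x": 0,"y": 0,"z": 0,"ax": 0,"ay": 0,"az": 0,"gripper": 1}]}}

```text
clock: 9.92
position: [445.2, 176.0, 9.0]
ee_rot: [0.997, 0.071, 0.003, -0.001]
contact_force: [-2.0, 2.4, 5.0]
gripper_width: 22.8
grasp_force: 59.6
```

{"method": "send_rows", "body": {"targets": [{"x": 0,"y": 0,"z": -2,"ax": 0,"ay": 0,"az": 0,"gripper": 1},{"x": 0,"y": 0,"z": -4,"ax": 0,"ay": 0,"az": 0,"gripper": 1},{"x": 0,"y": 0,"z": -4,"ax": 0,"ay": 0,"az": 0,"gripper": 1},{"x": 0,"y": 0,"z": 0,"ax": 0,"ay": 0,"az": 0,"gripper": 1},{"x": 0,"y": 0,"z": 0,"ax": 0,"ay": 0,"az": 0,"gripper": 1}]}}

```text
clock: 10.33
position: [445.1, 175.9, 110.3]
ee_rot: [0.998, 0.07, 0.005, -0.002]
contact_force: [0.1, -1.1, -1.5]
gripper_width: 22.9
grasp_force: 59.0
```

```bash
python3 - <<'E'
from h import *
C=np.array([612.4,-194.9]);a=np.radians(-5.4);ux=np.array([np.cos(a),np.sin(a)]);uy=np.array([-ux[1],ux[0]])
M=C-63*ux+72*uy; print("mouth",M)
g=M-(110.5+13)*ux   # tip 13 mm before mouth
print(g); go(*g,110,-5.4,8)
E
```

```text
mouth [ 556.45539479 -117.29071481]
[ 433.50349216 -105.66833811]
turn [-0.28 -0.52 13.46] shift cm [ 1.5  28.14  0.03] per row [0.19 3.52 0.  ] pos [445.1 175.9 110.3]
```

{"method": "send_rows", "body": {"targets": [{"x": 0,"y": 0,"z": 0,"ax": 0,"ay": 0,"az": 6.7,"gripper": 1},{"x": 0,"y": 0,"z": 0,"ax": 0,"ay": 0,"az": 6.7,"gripper": 1},{"x": 0.19,"y": 3.52,"z": 0,"ax": 0,"ay": 0,"az": 0,"gripper": 1},{"x": 0.19,"y": 3.52,"z": 0,"ax": 0,"ay": 0,"az": 0,"gripper": 1},{"x": 0.19,"y": 3.52,"z": 0,"ax": 0,"ay": 0,"az": 0,"gripper": 1}]}}

```text
clock: 10.75
position: [438.3, 67.9, 106.2]
ee_rot: [0.999, -0.046, 0.0, 0.0]
contact_force: [0.5, -0.2, -0.4]
gripper_width: 22.9
grasp_force: 59.1
```

{"method": "send_rows", "body": {"targets": [{"x": 0.19,"y": 3.52,"z": 0,"ax": 0,"ay": 0,"az": 0,"gripper": 1},{"x": 0.19,"y": 3.52,"z": 0,"ax": 0,"ay": 0,"az": 0,"gripper": 1},{"x": 0.19,"y": 3.52,"z": 0,"ax": 0,"ay": 0,"az": 0,"gripper": 1},{"x": 0.19,"y": 3.52,"z": 0,"ax": 0,"ay": 0,"az": 0,"gripper": 1},{"x": 0.19,"y": 3.52,"z": 0,"ax": 0,"ay": 0,"az": 0,"gripper": 1}]}}

```text
clock: 11.17
position: [431.3, -108.6, 106.3]
ee_rot: [0.999, -0.047, 0.0, -0.0]
contact_force: [2.1, 0.3, -0.5]
gripper_width: 22.5
grasp_force: 59.1
```

{"method": "send_rows", "body": {"targets": [{"x": 0,"y": 0,"z": 3,"ax": 0,"ay": 0,"az": 0,"gripper": 1},{"x": 0,"y": 0,"z": 3,"ax": 0,"ay": 0,"az": 0,"gripper": 1},{"x": 0,"y": 0,"z": 0,"ax": 0,"ay": 0,"az": 0,"gripper": 1},{"x": 0,"y": 0,"z": 0,"ax": 0,"ay": 0,"az": 0,"gripper": 1},{"x": 0,"y": 0,"z": 0,"ax": 0,"ay": 0,"az": 0,"gripper": 1}]}}

```text
clock: 11.58
position: [433.5, -106.7, 47.8]
ee_rot: [0.999, -0.046, 0.002, -0.0]
contact_force: [0.6, -0.0, -0.7]
gripper_width: 23.1
grasp_force: 59.1
```

```bash
python3 - <<'E'
from meas import *
im,d,P=wshot("w7"); s=arm.read_state()
C=np.array([612.4,-194.9]);a=np.radians(-5.4);ux=np.array([np.cos(a),np.sin(a)]);uy=np.array([-ux[1],ux[0]]);M=C-63*ux+72*uy
m=np.zeros(d.shape,bool); m[0:340,230:345]=1; m&=(d>0)&(P[...,2]>55)&(P[...,2]<95)
for n,lo,hi in (("shank",55,78),("handle",78,95)):
    k=m&(P[...,2]>lo)&(P[...,2]<hi)
    for v in range(20,330,25):
        u=np.where(k[v])[0]
        if len(u)>8:
            e=[P[v,u[0]],P[v,u[-1]]]; c=(e[0]+e[1])[:2]/2-M
            print(n,v,"along",(c@ux).round(1),"lat",(c@uy).round(2),"w",np.hypot(*(e[0]-e[1])[:2]).round(1),"z",np.median(P[v,u,2]).round(1))
go(*(M-123.5*ux),10,-5.4,3); print(s["position"]-0)
show(P,im,d,[("case",(60,540,0,120),38,46)])
E
```

```text
shank 70 along -26.6 lat -1.04 w 16.9 z 56.3
shank 95 along -36.9 lat -1.21 w 17.4 z 56.4
shank 120 along -47.3 lat -1.07 w 17.2 z 56.2
shank 145 along -57.6 lat -1.33 w 17.8 z 56.5
shank 170 along -68.3 lat -1.03 w 17.7 z 56.5
shank 195 along -76.0 lat -1.03 w 23.7 z 68.4
shank 220 along -86.5 lat -1.09 w 23.4 z 68.4
shank 245 along -97.6 lat -0.87 w 23.8 z 68.4
shank 270 along -116.3 lat -0.97 w 47.1 z 68.0
shank 295 along -116.4 lat -1.67 w 47.6 z 68.8
handle 295 along -115.8 lat -2.22 w 42.7 z 82.5
handle 320 along -118.0 lat -1.15 w 26.2 z 85.1
turn [-0.04 -0.31  0.15] shift cm [-0.06 -0.08  3.84] per row [-0.02 -0.03  1.28] pos [ 434.1 -106.5   48.4]
[ 434.05525813 -106.49110026   48.36940271]
case 9528 [ 556.5 -174.9] [181.5  34.7] -87.5 px [210   0 330  57] z [40.1 41.5 42.6]
```

View pics/w7.png

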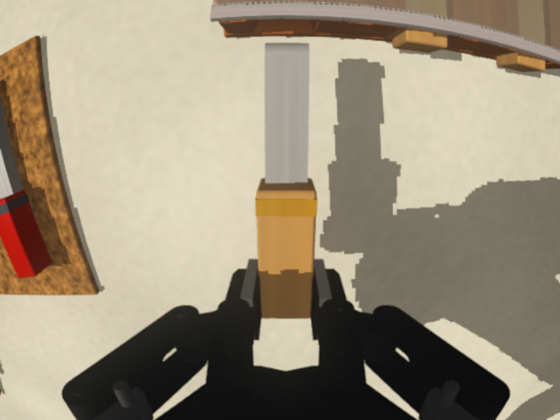

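The held beech iron at pixel (287,180) is straight and level. It sits 1 mm off the bay's centre line to the right, with its underside about 3.7 mm below TCP.

{"method": "send_rows", "body": {"targets": [{"x": 0,"y": -0.1,"z": 1.6,"ax": 0,"ay": 0,"az": 0.1,"gripper": 1},{"x": 0,"y": 0,"z": 1.7,"ax": 0,"ay": 0,"az": 0,"gripper": 1},{"x": 0,"y": 0,"z": 0,"ax": 0,"ay": 0,"az": 0,"gripper": 1},{"x": 0,"y": 0,"z": 0,"ax": 0,"ay": 0,"az": 0,"gripper": 1},{"x": 0,"y": 0,"z": 0,"ax": 0,"ay": 0,"az": 0,"gripper": 1}]}}

```text
clock: 12.05
position: [434.4, -105.5, 15.7]
ee_rot: [0.999, -0.047, 0.003, -0.0]
contact_force: [0.1, 0.1, -0.1]
gripper_width: 22.3
grasp_force: 59.1
```

```bash
cat >> h.py <<'E'
C=np.array([612.4,-194.9]);a_=np.radians(-5.4);ux=np.array([np.cos(a_),np.sin(a_)]);uy=np.array([-ux[1],ux[0]]);M=C-63*ux+72*uy
def bay():
    s=arm.read_state(); c=s["position"][:2]-M
    print("along",(c@ux).round(1),"lat",(c@uy).round(2),"z",s["position"][2].round(1),"f",s["contact_force"].round(1),"rpy",R.from_quat(s["ee_rot"]).as_euler("xyz",degrees=True).round(2))
E
python3 -c "
from h import *
bay()"
```

```text
along -122.6 lat 0.23 z 15.7 f [ 0.1  0.1 -0.1] rpy [-179.95   -0.35   -5.36]
```

{"method": "send_rows", "body": {"targets": [{"x": 0.8,"y": 0,"z": 0.06,"ax": 0,"ay": 0,"az": 0,"gripper": 1},{"x": 0.8,"y": 0,"z": 0,"ax": 0,"ay": 0,"az": 0,"gripper": 1},{"x": 0.8,"y": 0,"z": 0,"ax": 0,"ay": 0,"az": 0,"gripper": 1},{"x": 0.8,"y": 0,"z": 0,"ax": 0,"ay": 0,"az": 0,"gripper": 1},{"x": 0.8,"y": 0,"z": 0,"ax": 0,"ay": 0,"az": 0,"gripper": 1}]}}

```text
clock: 12.47
position: [474.5, -109.8, 14.1]
ee_rot: [0.999, -0.047, 0.002, -0.0]
contact_force: [-0.7, -0.7, -0.7]
gripper_width: 22.8
grasp_force: 59.1
```

{"method": "send_rows", "body": {"targets": [{"x": 0.8,"y": 0,"z": 0,"ax": 0,"ay": 0,"az": 0,"gripper": 1},{"x": 0.8,"y": 0,"z": 0,"ax": 0,"ay": 0,"az": 0,"gripper": 1},{"x": 0.8,"y": 0,"z": 0,"ax": 0,"ay": 0,"az": 0,"gripper": 1},{"x": 0.6,"y": 0,"z": 0,"ax": 0,"ay": 0,"az": 0,"gripper": 1},{"x": 0,"y": 0,"z": 0,"ax": 0,"ay": 0,"az": 0,"gripper": 1}]}}

```text
clock: 12.88
position: [504.7, -112.6, 13.9]
ee_rot: [0.999, -0.047, 0.002, -0.0]
contact_force: [0.1, -0.0, -1.0]
gripper_width: 22.9
grasp_force: 59.1
```

```bash
python3 -c "
from h import *
bay()"
```

```text
along -52.0 lat -0.18 z 13.9 f [ 0.1 -0.  -1. ] rpy [-179.97   -0.27   -5.41]
```

{"method": "send_rows", "body": {"targets": [{"x": 0.6,"y": 0,"z": -0.05,"ax": 0,"ay": 0,"az": 0,"gripper": 1},{"x": 0.6,"y": 0,"z": 0,"ax": 0,"ay": 0,"az": 0,"gripper": 1},{"x": 0.6,"y": 0,"z": 0,"ax": 0,"ay": 0,"az": 0,"gripper": 1},{"x": 0.6,"y": 0,"z": 0,"ax": 0,"ay": 0,"az": 0,"gripper": 1},{"x": 0,"y": 0,"z": 0,"ax": 0,"ay": 0,"az": 0,"gripper": 1}]}}

```text
clock: 13.3
position: [528.6, -114.8, 14.7]
ee_rot: [0.999, -0.047, 0.003, -0.0]
contact_force: [0.3, -0.4, 0.1]
gripper_width: 23.0
grasp_force: 59.1
```

{"method": "send_rows", "body": {"targets": [{"x": 0.4,"y": 0,"z": 0,"ax": 0,"ay": 0,"az": 0,"gripper": 1},{"x": 0.4,"y": 0,"z": 0,"ax": 0,"ay": 0,"az": 0,"gripper": 1},{"x": 0.4,"y": 0,"z": 0,"ax": 0,"ay": 0,"az": 0,"gripper": 1},{"x": 0,"y": 0,"z": 0,"ax": 0,"ay": 0,"az": 0,"gripper": 1}]}}

```text
clock: 13.63
position: [538.9, -115.9, 14.2]
ee_rot: [0.999, -0.047, 0.001, -0.0]
contact_force: [0.7, -0.0, -2.0]
gripper_width: 23.0
grasp_force: 58.9
```

```bash
python3 -c "
from h import *
bay()"
```

```text
along -17.7 lat -0.32 z 14.2 f [ 0.7 -0.  -2. ] rpy [-1.7997e+02 -1.3000e-01 -5.4300e+00]
```

{"method": "send_rows", "body": {"targets": [{"x": 0,"y": 0,"z": 0,"ax": 0,"ay": 0,"az": 0,"gripper": -0.2},{"x": 0,"y": 0,"z": 0,"ax": 0,"ay": 0,"az": 0,"gripper": -0.2},{"x": 0,"y": 0,"z": 0,"ax": 0,"ay": 0,"az": 0,"gripper": -0.2},{"x": 0,"y": 0,"z": 0,"ax": 0,"ay": 0,"az": 0,"gripper": -0.2}]}}

```text
clock: 13.97
position: [539.0, -115.9, 14.9]
ee_rot: [0.999, -0.047, 0.002, -0.0]
contact_force: [-0.9, 0.5, -0.0]
gripper_width: 51.2
grasp_force: 0.0
```

{"method": "send_rows", "body": {"targets": [{"x": -1.5,"y": 0,"z": 0,"ax": 0,"ay": 0,"az": 0,"gripper": -0.2},{"x": -1.7,"y": 0,"z": 0,"ax": 0,"ay": 0,"az": 0,"gripper": -0.2},{"x": -1.7,"y": 0,"z": 0,"ax": 0,"ay": 0,"az": 0,"gripper": -0.2},{"x": 0,"y": 0,"z": 0,"ax": 0,"ay": 0,"az": 0,"gripper": 1},{"x": 0,"y": 0,"z": 0,"ax": 0,"ay": 0,"az": 0,"gripper": 1}]}}

```text
clock: 14.38
position: [489.9, -111.3, 14.8]
ee_rot: [0.999, -0.047, 0.002, -0.0]
contact_force: [0.8, 0.3, -0.7]
gripper_width: 27.5
grasp_force: 0.0
```

{"method": "send_rows", "body": {"targets": [{"x": 0,"y": 0,"z": 0,"ax": 0,"ay": 0,"az": 0,"gripper": 1},{"x": 0,"y": 0,"z": 0,"ax": 0,"ay": 0,"az": 0,"gripper": 1},{"x": 0,"y": 0,"z": 0,"ax": 0,"ay": 0,"az": 0,"gripper": 1},{"x": 0,"y": 0,"z": 0,"ax": 0,"ay": 0,"az": 0,"gripper": 1}]}}

```text
clock: 14.72
position: [490.6, -111.3, 14.4]
ee_rot: [0.999, -0.047, 0.002, -0.0]
contact_force: [-0.7, -0.1, 0.7]
gripper_width: -0.1
grasp_force: 0.0
```

```bash
python3 - <<'E'
from meas import *
bay(); im,d,P=wshot("w8")
show(P,im,d,[("h",(265,310,60,300),28,37)])
m=(P[...,2]>28)&(P[...,2]<37)&(d>0); m[:, :262]=0; m[:,312:]=0
for v in range(60,330,12):
    u=np.where(m[v])[0]
    if len(u)>8:
        c=(P[v,u[0]]+P[v,u[-1]])[:2]/2-M; print(v,(c@ux).round(1),(c@uy).round(2),np.median(P[v,u,2]).round(1),im[v,287])
E
```

```text
along -66.1 lat -0.2 z 14.4 f [-0.7 -0.1  0.7] rpy [-179.96   -0.22   -5.43]
h 3176 [ 540.7 -116.6] [29.4 18. ] -5.5 px [265 151  45  71] z [33.  33.8 34.5]
156 -3.2 -0.65 33.8 [204 152  85]
168 -7.9 -0.7 33.8 [204 150  83]
180 -12.6 -0.61 33.7 [205 152  84]
192 -17.5 -0.57 33.9 [203 152  84]
204 -22.5 -0.61 33.8 [203 152  86]
216 -27.6 -0.64 33.8 [203 152  86]
276 -56.8 -2.35 34.5 [39 37 31]
```

View pics/w8.png

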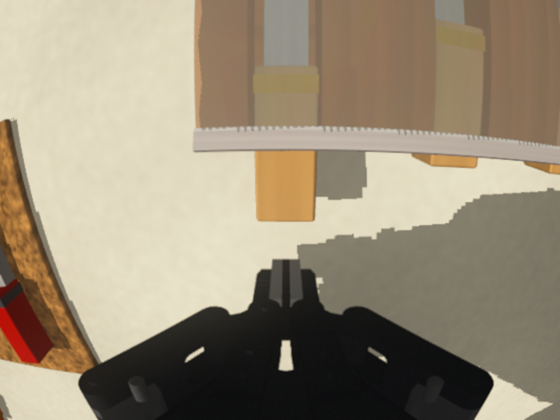

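The beech iron sits straight in the bay, with its butt at pixel (286,220), about 29 mm out. The shut fingers are behind it, ready to push.

{"method": "send_rows", "body": {"targets": [{"x": 0.7,"y": 0.04,"z": 0.15,"ax": 0,"ay": 0,"az": 0,"gripper": 1},{"x": 0.7,"y": 0,"z": 0,"ax": 0,"ay": 0,"az": 0,"gripper": 1},{"x": 0.6,"y": 0,"z": 0,"ax": 0,"ay": 0,"az": 0,"gripper": 1},{"x": 0.4,"y": 0,"z": 0,"ax": 0,"ay": 0,"az": 0,"gripper": 1},{"x": 0.4,"y": 0,"z": 0,"ax": 0,"ay": 0,"az": 0,"gripper": 1}]}}

```text
clock: 15.18
position: [516.3, -114.4, 12.6]
ee_rot: [0.999, -0.048, -0.001, -0.0]
contact_force: [-8.1, 1.8, 6.2]
gripper_width: 0.0
grasp_force: 4.2
```

{"method": "send_rows", "body": {"targets": [{"x": 0.3,"y": 0,"z": 0,"ax": 0,"ay": 0,"az": 0,"gripper": 1},{"x": 0.3,"y": 0,"z": 0,"ax": 0,"ay": 0,"az": 0,"gripper": 1},{"x": 0.3,"y": 0,"z": 0,"ax": 0,"ay": 0,"az": 0,"gripper": 1},{"x": 0.3,"y": 0,"z": 0,"ax": 0,"ay": 0,"az": 0,"gripper": 1},{"x": 0,"y": 0,"z": 0,"ax": 0,"ay": 0,"az": 0,"gripper": 1}]}}

```text
clock: 15.6
position: [527.4, -115.6, 12.2]
ee_rot: [0.999, -0.048, -0.001, -0.0]
contact_force: [-4.2, -0.1, -0.1]
gripper_width: -0.0
grasp_force: 2.2
```

```bash
python3 -c "
from h import *
bay()"
```

```text
along -29.1 lat -1.1 z 12.2 f [-4.2 -0.1 -0.1] rpy [-1.7999e+02  1.4000e-01 -5.4800e+00]
```

Pushing at about 5–8 N; roughly 12 mm to go.

{"method": "send_rows", "body": {"targets": [{"x": 0.3,"y": -0.03,"z": 0,"ax": 0,"ay": 0,"az": 0,"gripper": 1},{"x": 0.3,"y": 0,"z": 0,"ax": 0,"ay": 0,"az": 0,"gripper": 1},{"x": 0.2,"y": 0,"z": 0,"ax": 0,"ay": 0,"az": 0,"gripper": 1},{"x": 0.2,"y": 0,"z": 0,"ax": 0,"ay": 0,"az": 0,"gripper": 1},{"x": 0,"y": 0,"z": 0,"ax": 0,"ay": 0,"az": 0,"gripper": 1}]}}

```text
clock: 16.02
position: [539.5, -116.1, 12.7]
ee_rot: [0.999, -0.047, 0.001, -0.0]
contact_force: [-2.1, 0.5, -0.9]
gripper_width: 0.0
grasp_force: 1.9
```

{"method": "send_rows", "body": {"targets": [{"x": 0.1,"y": 0,"z": 0,"ax": 0,"ay": 0,"az": 0,"gripper": 1},{"x": 0.1,"y": 0,"z": 0,"ax": 0,"ay": 0,"az": 0,"gripper": 1},{"x": 0,"y": 0,"z": 0,"ax": 0,"ay": 0,"az": 0,"gripper": 1}]}}

```text
clock: 16.27
position: [539.5, -116.3, 12.3]
ee_rot: [0.999, -0.048, -0.001, -0.0]
contact_force: [-6.4, 1.8, -0.8]
gripper_width: -0.2
grasp_force: 3.3
```

```bash
python3 -c "
from h import *
bay()"
```

```text
along -17.0 lat -0.62 z 12.3 f [-6.4  1.8 -0.8] rpy [-1.7998e+02  1.0000e-01 -5.4700e+00]
```

{"method": "send_rows", "body": {"targets": [{"x": 0.1,"y": 0,"z": 0,"ax": 0,"ay": 0,"az": 0,"gripper": 1},{"x": 0.1,"y": 0,"z": 0,"ax": 0,"ay": 0,"az": 0,"gripper": 1},{"x": 0,"y": 0,"z": 0,"ax": 0,"ay": 0,"az": 0,"gripper": 1}]}}

```text
clock: 16.52
position: [539.4, -116.4, 12.2]
ee_rot: [0.999, -0.048, -0.003, -0.0]
contact_force: [-10.1, 2.1, 3.5]
gripper_width: 0.1
grasp_force: 5.2
```

{"method": "send_rows", "body": {"targets": [{"x": 0.1,"y": 0,"z": 0,"ax": 0,"ay": 0,"az": 0,"gripper": 1},{"x": 0,"y": 0,"z": 0,"ax": 0,"ay": 0,"az": 0,"gripper": 1}]}}

```text
clock: 16.68
position: [539.4, -116.4, 12.2]
ee_rot: [0.999, -0.048, -0.004, -0.0]
contact_force: [-12.5, 2.8, 5.5]
gripper_width: 0.2
grasp_force: 6.2
```

```bash
python3 -c "
from h import *
bay()"
```

```text
along -17.1 lat -0.76 z 12.2 f [-12.5   2.8   5.5] rpy [-180.      0.46   -5.51]
```

{"method": "send_rows", "body": {"targets": [{"x": 0.2,"y": 0,"z": 0,"ax": 0,"ay": 0,"az": 0,"gripper": 1},{"x": 0.2,"y": 0,"z": 0,"ax": 0,"ay": 0,"az": 0,"gripper": 1},{"x": 0,"y": 0,"z": 0,"ax": 0,"ay": 0,"az": 0,"gripper": 1},{"x": 0,"y": 0,"z": 0,"ax": 0,"ay": 0,"az": 0,"gripper": 1}]}}

```text
clock: 17.02
position: [539.4, -116.6, 12.2]
ee_rot: [0.999, -0.048, -0.008, -0.0]
contact_force: [-20.2, 5.8, 13.3]
gripper_width: 0.2
grasp_force: 10.2
```

{"method": "send_rows", "body": {"targets": [{"x": -1.2,"y": 0,"z": 0,"ax": 0,"ay": 0,"az": 0,"gripper": 1},{"x": -3,"y": 0,"z": 0,"ax": 0,"ay": 0,"az": 0,"gripper": 1},{"x": -3,"y": 0,"z": -3,"ax": 0,"ay": 0,"az": 0,"gripper": 1},{"x": 0,"y": 0,"z": -4,"ax": 0,"ay": 0,"az": 0,"gripper": 1},{"x": 0,"y": 0,"z": -4,"ax": 0,"ay": 0,"az": 0,"gripper": 1}]}}

```text
clock: 17.43
position: [477.0, -110.2, 123.7]
ee_rot: [0.999, -0.047, 0.003, 0.0]
contact_force: [2.5, -0.1, -0.3]
gripper_width: 0.0
grasp_force: 0.0
```

{"method": "send_rows", "body": {"targets": [{"x": 0,"y": 0,"z": -2,"ax": 0,"ay": 0,"az": 0,"gripper": 1},{"x": 0,"y": 0,"z": 0,"ax": 0,"ay": 0,"az": 0,"gripper": 1},{"x": 0,"y": 0,"z": 0,"ax": 0,"ay": 0,"az": 0,"gripper": 1}]}}

```text
clock: 17.68
position: [480.1, -110.0, 144.9]
ee_rot: [0.999, -0.047, 0.006, -0.001]
contact_force: [0.1, -0.2, -1.1]
gripper_width: -0.2
grasp_force: 0.0
```

```bash
python3 - <<'E'
from meas import *
bay(); im,d,P=wshot("w9")
Z=P[...,2]; X=(P[...,:2]-M)
al=X@ux; la=X@uy
for n,y in (("bay0",0),("bay1",-72),("bay2",-144)):
    m=(d>0)&(Z>30)&(Z<36.5)&(abs(la-y)<9)&(al>-40)&(al<1); print(n,m.sum(),np.percentile(al[m],[1,5,50]).round(1) if m.any() else None)
E
```

```text
along -76.7 lat 0.11 z 144.9 f [ 0.1 -0.2 -1.1] rpy [-179.88   -0.73   -5.4 ]
bay0 161 [-5.6 -5.5 -3.1]
bay1 154 [-6.2 -5.9 -3.3]
bay2 119 [-6.2 -6.  -3.3]
```

View pics/w9.png

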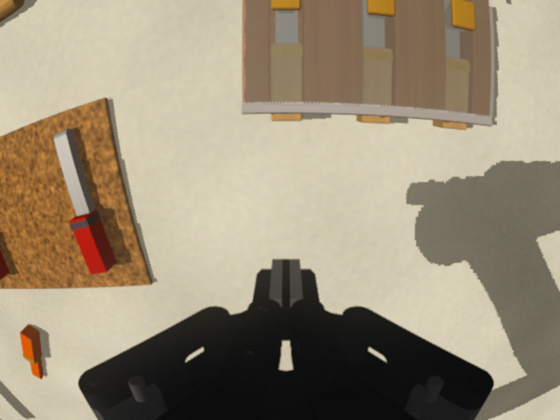

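All three butts, at pixels (287,117), (375,119) and (450,124), stand out the same 6 mm, so the beech iron is fully home. The gripper is clear of everything, so I'm handing in.

```bash
python3 -c "
from h import *
print(arm.job_done())"
```

```text
the job is handed in; nothing more can be done
None
```

The long red iron now lies on the empty part of the cork board, lined up with the irons there, and the short beech iron is fully home in the freed bay, standing out about 6 mm like its neighbours; the job is handed in at about 18 s.

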